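# Break the lid stay and shut the blue model case

## Task

The blue case with the tooth models is packed: shut it. Its lid is held up by a folding stay, so first break the stay at its red knee, then lower the lid gently until it is fully closed. Leave the white case standing open.

Things in the scene. Friction and masses are not known exactly. Their poses are not given: they have to be found in the camera images.
- blue_case_lid (a joint): Lid of the blue case, hinged on its right-hand rim, rad: 0 as propped open (80 degrees up from shut), grows as it comes down, 1.40 = fully shut. The stiff hinge keeps the lid at any angle where it is left; about 4 N at its free edge moves it. While the stay is locked the lid cannot come down.
- blue_case_knee (a joint): Knee of the blue case's folding stay, rad: 0 = locked (two 73 mm links almost in line, 0.12 rad past straight, against a stop); grows as it folds. Straight at 0.12; from 0.3 on it is broken and folds on by itself as the lid comes down (2.6 when shut).
- blue_case_knuckle (a point): Middle of the red knuckle at the knee of the blue stay: a roll 18 mm thick, 24 mm long, lying across the stay, 17 mm inside the case's wall nearest the robot, 139 mm above the worktop, 75 mm left of the lid. One link runs down and left to the wall, one up and right to the lid, at 45 degrees. It folds down and right, into the case; pushing it 15 to 20 mm down with a few N breaks it.
- blue_case_lid_edge (a point): Middle of the lid's free edge, on its outer face; lid 170 mm from hinge to edge, 180 wide, 7 thick. Its axes: +x from the edge to the hinge, +y along the edge, away from the robot, +z out of the outer face (up when shut, to the right when open). Hinge axis: 170 mm along +x and 7 mm along -z, on the case's right rim. Case 170 x 180, 105 high, fixed; shut, this point is 112 mm up.
- white_case_lid (a joint): Lid of the white case, of the same make, with dentures in it: 0 as it stands propped open. To be left alone.

How it is judged:
By the outcome, as a careful person would: the job done as asked, in the order asked, and still so for the second after the job is handed in, with the robot touching nothing.
It also fails if it takes over 45 s, if anything falls off the work surface, if the arm or the gripper's body presses on something with over 40 N, if the wrist force passes 120 N, or if a joint passes its speed limit or range.

## Robot

A 6-joint arm with a two-finger parallel gripper is mounted at the origin on a cart in front of the work surface, level with it; the furniture and walls round the work are solid. World frame = base frame: x ahead of the robot, y to its left, z up, the work surface at z = 0. Lengths are in mm, angles in degrees, forces in N, time in s.
With the tool pointing down it reaches from about 300 to 750 mm from the base axis. Payload 8.5 kg.
Tool frame: the origin (TCP) lies midway between the tips of the shut fingers; the grasp point (between the pads) lies 19 mm behind it; x points along the fingers, y is the direction in which the jaws open and shut, and the axes are right-handed (so a half turn about x gives the same grasp; the last joint's range is limited). The gripper opens to 88 mm and grips with 3 to 60 N. Pads are 18 mm wide; open, the fingers measure 123 mm over their backs; the gripper's body (75 mm by 187 mm) begins 45 mm behind the grasp point.
Start: joints at [-78.283, 21.807, 74.336, -0, 83.858, -12.336], TCP at [224.16, -502.228, 238.748] pointing down, gripper open.
Joint ranges: [-178.18, 178.18], [-50.72, 133.34], [12.68, 142.11], [-81.47, 261.47], [9.98, 163.14], [-165.26, 165.26]. Speed limits (degrees/s): [136.94, 136.94, 180, 180, 180, 180].

## Interface

Orientations are given as a 3x3 rotation matrix whose columns are the frame's x, y, z axes.
In Python, from cell import bot, eyes, job gives the robot as it stands.
- The arm moves only by the tool servo_tool, never from a script. Its argument "series" is a list of rows, each a list of 5 numbers: the shift along the world's x, y, z in units of 25 mm (1.0 is 25 mm), then the turn about the world's z in degrees, then the opening, from 0 (shut) to 1 (fully open). A call has 1 to 20 rows; each row shifts and turns the commanded pose from where the row before left it; what a row does not reach is not made up. A row lasts 1/12 s, in which the tool goes at most 41.7 mm and 7.16 degrees, less where a joint would pass 70% of its speed; a pose out of reach is approached as far as the arm can. A call is refused whole if a number of a shift passes 1 or a number of a turn 7.16, either way. A call with a gripper value outside its range is refused whole. The fingers move at their own pace and stop on an object; "squeeze" is the grip in N (left out, the last holds). Time passes only in rows, so rows that do not move let the fingers close. It gives the time, the measured TCP pose, the force and the opening at its end, in the units of the state.
- bot.read_state(): the state, without advancing time (a new reading comes with each control period).
- eyes.snapshot(name): name is "scene" or "top" or "wrist"; returns the picture (384x512x3 uint8, red, green, blue); there is no depth.
- eyes.camera_params(name): a dict with "fx", "fy", "cx", "cy" (pixels), "dist" ([k1, k2, p1, p2, k3] as OpenCV has them; the pictures are not rectified), "extrinsics" (4x4, takes a point from world to camera coordinates). Camera axes: x right, y up, looking along -z (the intrinsics and any distortion apply to the point x, -y, -z); pixel columns grow to the right and rows downward; lengths in mm; the calibration is good to about 2 mm. A picture is of the moment at which its call begins: read the wrist's pose just before it. camera_params takes no time and is no camera call; for the wrist camera it gives the pose at the moment of the call.
- job.sign_off(): hands the job in, once; it reports no verdict.
The state is a dict: "clock": time; "joint_positions": joint angles; "qvel": joint speeds; "joint_efforts": joint torques, N m; "ee_pos": TCP position; "orientation": TCP orientation; "ft_force": force on the tool from outside, world axes, zero at the start; "wrist_torque": the same for the moment, N m; "width": opening from 0.0 (shut) to 1.0 (fully open).
Only numpy, scipy, OpenCV 4.12 (cv2) and the standard library are available. Lean on these libraries where they do the work, as an engineer would, in place of code of your own. Each camera call takes 0.05 s, during which the arm holds its last target.

## Working session

There is one attempt and no reset: what is moved stays moved. The work goes in short steps, Python scripts to look and compute and a tool call to move; the robot and the scene stay as the last step left them, time stands still between calls to the robot, and variables do not carry over. Pictures are saved under pics/ and viewed, and the job is handed in when it is done.

Besides the shell and the picture viewer there is one more tool, called in YAML: its name, and indented under it one key for each argument. servo_tool: Moves the arm, as the interface text tells. Its arguments: {"type":"object","properties":{"series":{"type":"array","items":{"type":"array","items":{"type":"number"}}},"squeeze":{"type":"number"}},"required":["series"]}

```bash
mkdir -p pics
python3 - <<'E'
from cell import bot,eyes,job
import cv2
s=bot.read_state();print(s['clock'],s['ee_pos'],s['orientation'],s['width'])
for n in('scene','top'):
    im=eyes.snapshot(n);cv2.imwrite(f'pics/{n}0.png',im[:,:,::-1]);print(n,eyes.camera_params(n))
E
```

```text
0.0 [ 224.13453279 -501.950895    238.14952828] [[-2.83689180e-04  4.07616716e-01 -9.13153072e-01]
 [ 1.40435931e-03 -9.13152045e-01 -4.07616695e-01]
 [-9.99998974e-01 -1.39803146e-03 -3.13388976e-04]] 1.0005041813703697
scene {'fx': 497.0192207217706, 'fy': 497.0192207217706, 'cx': 249.2824919772735, 'cy': 191.78411396031257, 'dist': array([0.01124752, 0.        , 0.        , 0.        , 0.        ]), 'extrinsics': array([[-6.68491428e-01, -7.43589596e-01, -1.39184883e-02,
         2.67367047e+02],
       [ 4.36147593e-01, -4.07120681e-01,  8.02513569e-01,
        -3.73491121e+02],
       [-6.02407245e-01,  5.30402926e-01,  5.96471498e-01,
        -1.16968978e+03],
       [ 0.00000000e+00,  0.00000000e+00,  0.00000000e+00,
         1.00000000e+00]])}
top {'fx': 392.3713373907934, 'fy': 392.3713373907934, 'cx': 258.4084945250954, 'cy': 189.19480046938256, 'dist': array([-0.10014225,  0.        ,  0.        ,  0.        ,  0.        ]), 'extrinsics': array([[ 1.76659360e-02, -9.99840984e-01,  2.43358163e-03,
        -3.55755461e+01],
       [ 9.94574303e-01,  1.78223393e-02,  1.02490589e-01,
        -4.55375195e+02],
       [-1.02517664e-01,  6.09785555e-04,  9.94730997e-01,
        -1.37364721e+03],
       [ 0.00000000e+00,  0.00000000e+00,  0.00000000e+00,
         1.00000000e+00]])}
```

View pics/scene0.png

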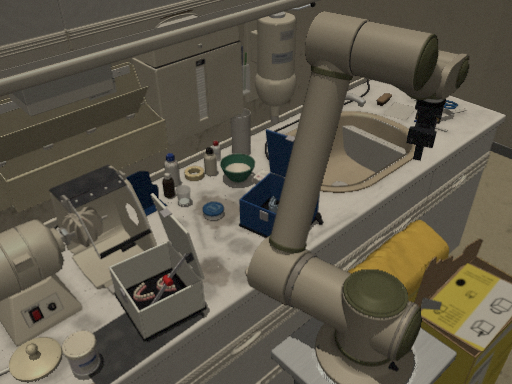

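View pics/top0.png

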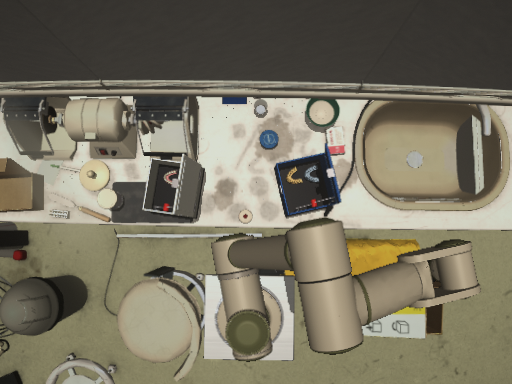

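```bash
cat > h.py <<'E'
import numpy as np,cv2
from cell import bot,eyes,job
def ray(P,uv):
    K=np.array([[P['fx'],0,P['cx']],[0,P['fy'],P['cy']],[0,0,1]])
    n=cv2.undistortPoints(np.array([[uv]],float),K,np.array(P['dist']))[0,0]
    E=P['extrinsics'];R=E[:3,:3];d=R.T@np.array([n[0],-n[1],-1.]);return -R.T@E[:3,3],d/np.linalg.norm(d)
def onz(P,uv,z):
    o,d=ray(P,uv);return o+d*(z-o[2])/d[2]
def proj(P,p):
    K=np.array([[P['fx'],0,P['cx']],[0,P['fy'],P['cy']],[0,0,1]])
    E=P['extrinsics'];c=E[:3,:3]@np.array(p,float)+E[:3,3]
    return cv2.projectPoints(np.array([[c[0],-c[1],-c[2]]]),np.zeros(3),np.zeros(3),K,np.array(P['dist']))[0][0,0]
def crop(name,box,f,out):
    im=eyes.snapshot(name);x0,y0,x1,y1=box
    cv2.imwrite(out,cv2.resize(im[y0:y1,x0:x1,::-1],None,fx=f,fy=f,interpolation=cv2.INTER_CUBIC));return im
E
python3 - <<'E'
from h import *
im=crop('top',(262,135,362,230),6,'pics/top1.png')
P=eyes.camera_params('top')
i=im.astype(int);m=((i[...,0]>120)&(i[...,1]<70)&(i[...,2]<70)).astype(np.uint8)
n,l,st,c=cv2.connectedComponentsWithStats(m)
for k in range(1,n): print(st[k],c[k],onz(P,c[k],139))
E
```

```text
[311 199   6   8  29] [313.55172414 202.68965517] [ 403.01569552 -207.97184159  139.        ]
[163 204   6   7  28] [165.14285714 206.96428571] [380.22013561 276.20317275 139.        ]
```

View pics/top1.png

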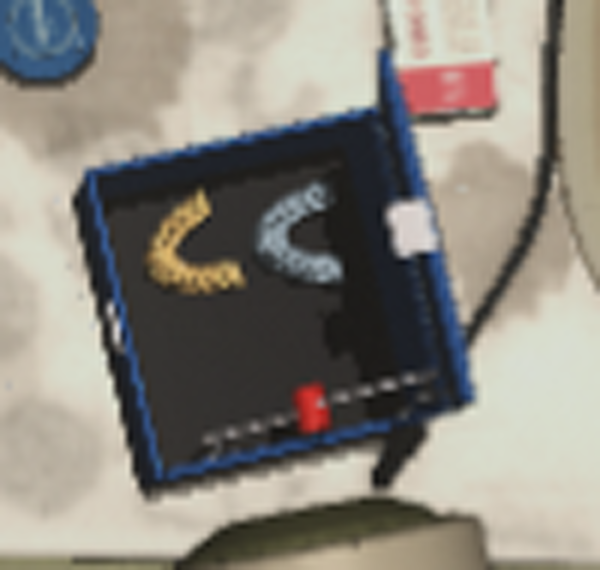

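Run:
```python
from h import *
P=eyes.camera_params('top')
def c(u,v,z):return onz(P,(262+u/6-.4,135+v/6-.4),z)
bl=c(90,172,105);fl=c(155,478,105);br=c(383,107,105)
for n,a in(('bl',bl),('fl',fl),('br',br)):print(n,a.round(1))
d=bl-fl;print(np.linalg.norm(d),np.degrees(np.arctan2(d[1],d[0])))
e=br-bl;print(np.linalg.norm(e),np.degrees(np.arctan2(e[1],e[0])))
s=bot.read_state();y=s['orientation'][:,1];print(np.degrees(np.arctan2(y[1],y[0])))
# lid top edge, z 272: near corner (470,395?) far corner (385,55)
for u,v in((385,55),(403,75),(470,395)):print(c(u,v,272).round(1))
```

```text
bl [536.6 -87.3 105. ]
fl [ 365.3 -125.6  105. ]
br [ 577.2 -253.   105. ]
175.62810258677837 12.613146938103341
170.57583650492197 -76.24557201857552
-65.94731918028788
[ 569.7 -225.2  272. ]
[ 559.8 -234.1  272. ]
[ 401.5 -266.7  272. ]
```

servo_tool:
  series:
    - [0,0,0.8,0,0]
    - [0,0,0.8,0,0]
    - [0.2,0.35,0.8,4.9,0]
    - [0.45,0.75,0.2,4.9,0]
    - [0.45,0.75,0,4.9,0]
    - [0.45,0.75,0,4.9,0]
    - [0.45,0.75,0,4.9,0]
    - [0.45,0.75,0,4.9,0]
    - [0.45,0.75,0,4.9,0]
    - [0.45,0.75,0,4.9,0]
    - [0.45,0.75,0,4.9,0]
    - [0.45,0.75,0,4.9,0]
    - [0.45,0.75,0,4.9,0]
    - [0.45,0.75,0,4.9,0]
    - [0.45,0.75,0,4.9,0]
    - [0.45,0.75,0,4.9,0]
    - [0.45,0.75,0,4.9,0]
    - [0.45,0.75,0,4.9,0]
    - [0,0,0,0,0]
    - [0,0,0,0,0]

```text
clock: 1.82
ee_pos: [398.0, -211.8, 303.7]
orientation: [[-0.0, 0.976, 0.216], [-0.0, 0.216, -0.976], [-1.0, -0.0, 0.0]]
ft_force: [-0.8, -1.3, 0.0]
width: 0.004
```

servo_tool:
  series:
    - [0.17,0.27,0,0,0]
    - [0,0,-0.65,0,0]
    - [0,0,-0.65,0,0]
    - [0,0,-0.65,0,0]
    - [0,0,-0.65,0,0]
    - [0,0,-0.65,0,0]
    - [0,0,-0.65,0,0]
    - [0,0,-0.65,0,0]
    - [0,0,-0.6,0,0]
    - [0,0,0,0,0]
    - [0,0,0,0,0]

```text
clock: 2.73
ee_pos: [401.9, -205.9, 174.9]
orientation: [[-0.001, 0.977, 0.214], [0.001, 0.214, -0.977], [-1.0, -0.001, -0.001]]
ft_force: [0.2, -0.5, -0.0]
width: 0.002
```

Run:
```python
from h import *
s=bot.read_state();print(s['ee_pos'],s['ft_force'])
crop('scene',(180,100,380,250),4,'pics/s1.png')
crop('wrist',(0,0,512,384),1.5,'pics/w1.png')
print(proj(eyes.camera_params('wrist'),s['ee_pos']),proj(eyes.camera_params('wrist'),[403,-208,139]),proj(eyes.camera_params('scene'),[403,-208,139]))
```

```text
[ 401.90944605 -205.85530924  174.91128773] [ 0.1879461  -0.48181655 -0.03475846]
[254.01984025 249.89966649] [254.97843632 226.49411075] [301.30684218 192.29958772]
```

View pics/s1.png

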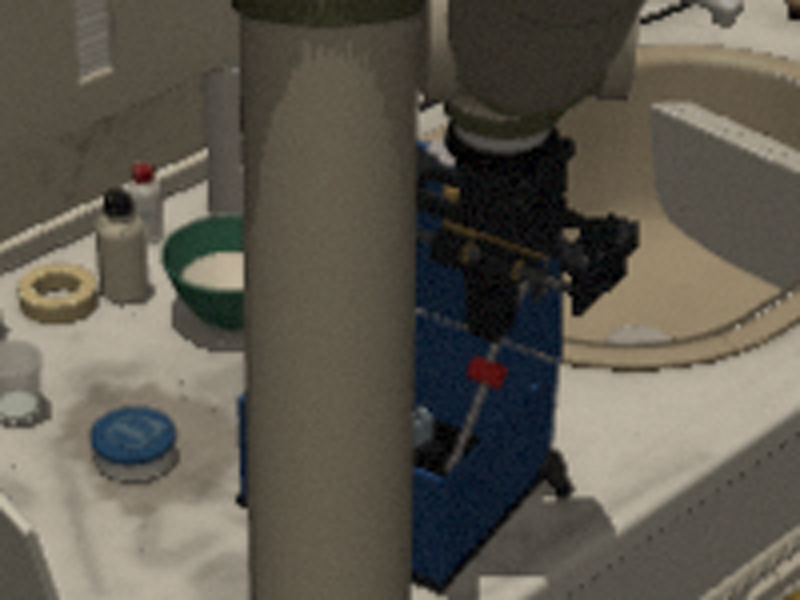

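View pics/w1.png

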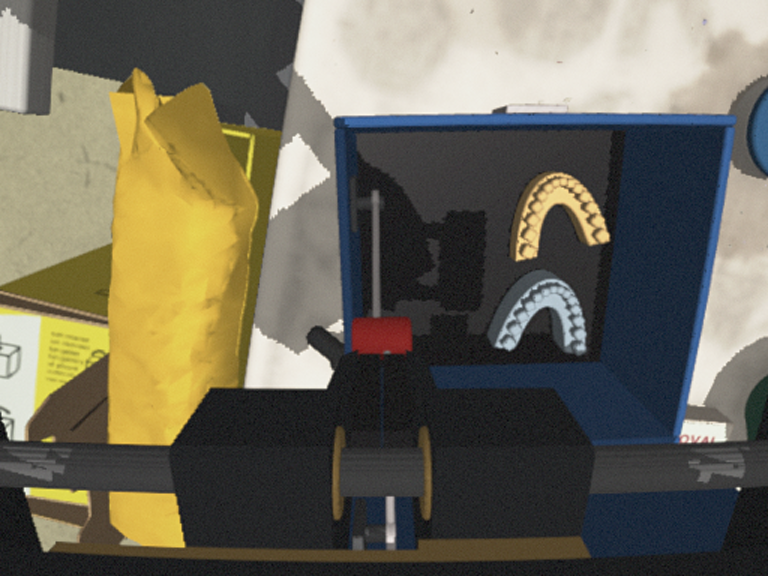

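servo_tool:
  series:
    - [0,0,-0.25,0,0]
    - [0,0,-0.25,0,0]
    - [0,0,-0.25,0,0]
    - [0,0,-0.15,0,0]
    - [0,0,-0.1,0,0]
    - [0,0,-0.1,0,0]
    - [0,0,-0.1,0,0]
    - [0,0,-0.1,0,0]

```text
clock: 3.5
ee_pos: [402.2, -205.5, 142.3]
orientation: [[0.0, 0.976, 0.216], [-0.0, 0.216, -0.976], [-1.0, 0.0, 0.0]]
ft_force: [-0.6, 0.4, 0.8]
width: 0.003
```

servo_tool:
  series:
    - [0,0,-0.1,0,0]
    - [0,0,-0.1,0,0]
    - [0,0,-0.1,0,0]
    - [0,0,-0.1,0,0]
    - [0,0,0,0,0]

```text
clock: 3.92
ee_pos: [402.0, -205.3, 132.1]
orientation: [[-0.0, 0.976, 0.216], [0.001, 0.216, -0.976], [-1.0, -0.0, -0.001]]
ft_force: [0.7, 0.4, 1.5]
width: 0.003
```

Run:
```python
from h import *
s=bot.read_state();print(s['ee_pos'],s['ft_force'])
crop('scene',(260,130,360,205),7,'pics/s2.png')
crop('wrist',(150,60,420,300),2.5,'pics/w2.png')
```

```text
[ 402.0413136  -205.32130997  132.0964658 ] [0.66734321 0.38778714 1.45527232]
```

View pics/s2.png

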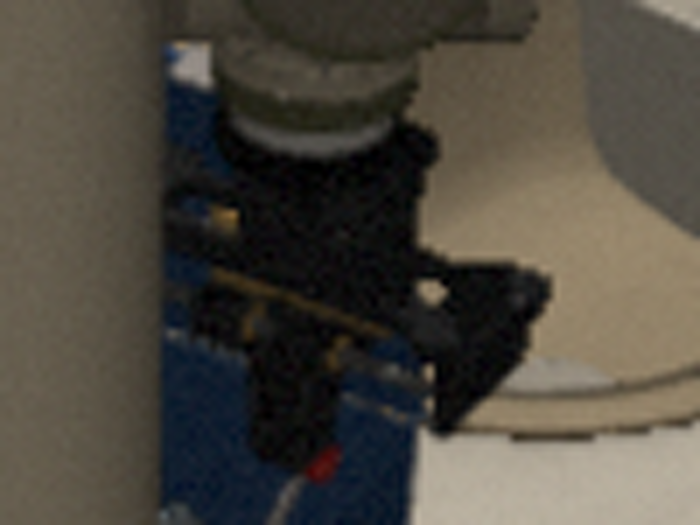

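View pics/w2.png

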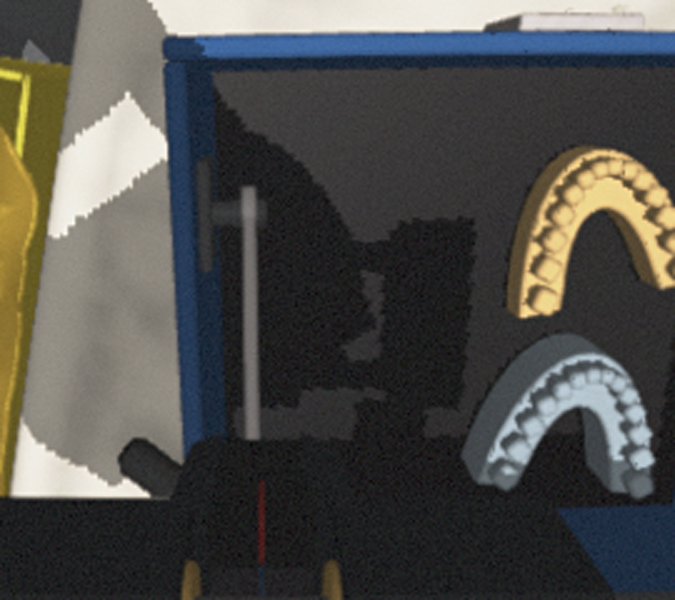

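servo_tool:
  series:
    - [0.01,-0.04,-0.1,0,0]
    - [0.01,-0.04,-0.1,0,0]
    - [0.01,-0.04,-0.1,0,0]
    - [0.01,-0.04,-0.1,0,0]
    - [0,0,-0.1,0,0]
    - [0,0,-0.1,0,0]
    - [0,0,0,0,0]

```text
clock: 4.6
ee_pos: [402.6, -206.2, 118.7]
orientation: [[0.0, 0.976, 0.217], [0.004, 0.217, -0.976], [-1.0, 0.001, -0.004]]
ft_force: [-3.7, 26.1, 23.3]
width: 0.006
```

Run:
```python
from h import *
s=bot.read_state();print(s['ee_pos'],s['ft_force'])
crop('scene',(260,130,360,205),7,'pics/s3.png')
```

```text
[ 402.64060589 -206.16915287  118.67539658] [-3.72543513 26.11836985 23.27043728]
```

View pics/s3.png

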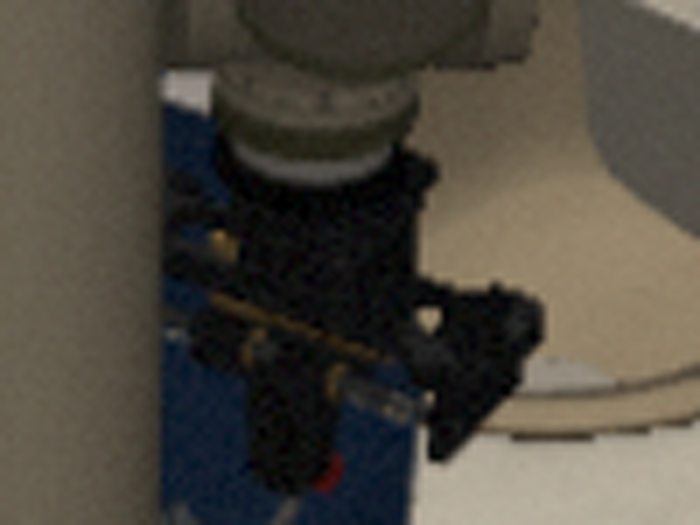

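servo_tool:
  series:
    - [-0.04,0.16,0.2,0,0]
    - [0,0,0.4,0,0]
    - [0,0,0.7,0,0]
    - [0,0,0.9,0,0]
    - [0,0,0.9,0,0]
    - [0,0,0.9,0,0]
    - [0,0,0.9,0,0]
    - [0,0,0.9,0,0]
    - [0,0,0.9,0,0]
    - [0,0,0.7,0,0]
    - [0,0,0,0,0]

```text
clock: 5.57
ee_pos: [402.9, -206.2, 305.2]
orientation: [[0.004, 0.976, 0.216], [-0.004, 0.216, -0.976], [-1.0, 0.003, 0.005]]
ft_force: [0.0, -0.7, 0.0]
width: 0.004
```

Run:
```python
from h import *
s=bot.read_state();print(s['ee_pos'],s['ft_force'])
crop('scene',(260,100,360,205),6,'pics/s4.png')
P=eyes.camera_params('wrist')
crop('wrist',(0,0,512,384),1.5,'pics/w4.png')
print(proj(P,[403,-208,139]),proj(P,[485,-250,273]))
```

```text
[ 402.89556798 -206.24652829  305.1902713 ] [ 0.02341286 -0.65514987  0.00842135]
[254.35754385 176.47450068] [361.82546041 311.80256765]
```

View pics/s4.png

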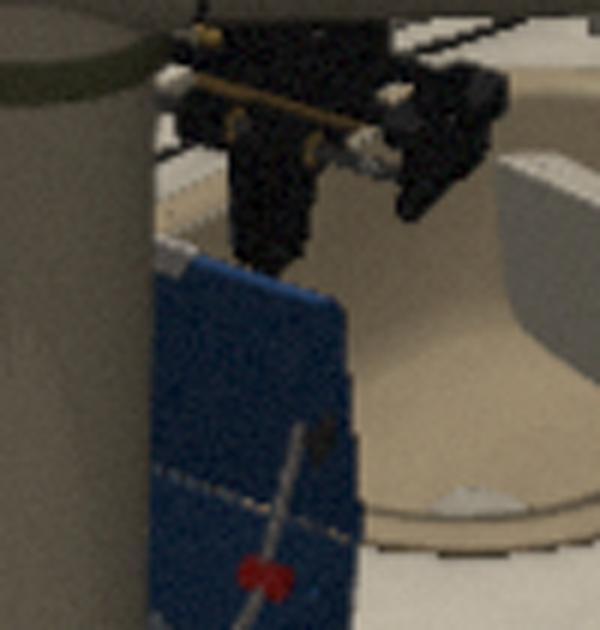

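View pics/w4.png

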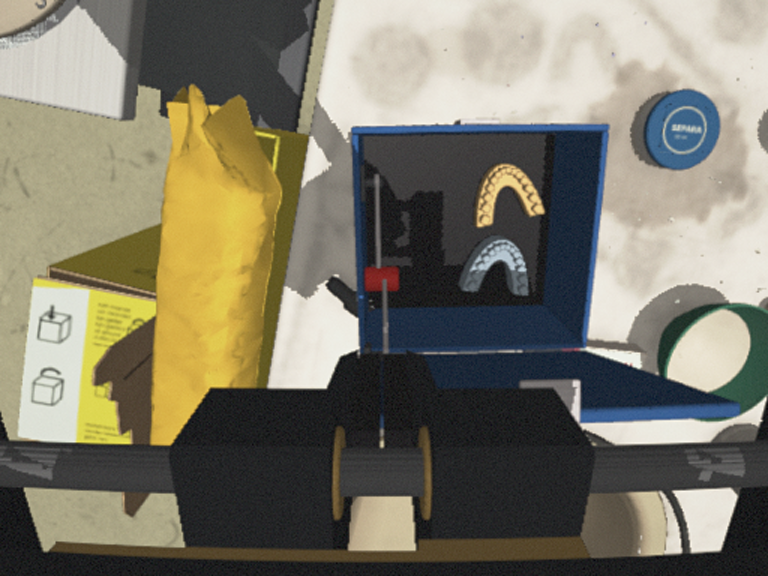

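Run:
```python
from h import *
def red(n):
    im=eyes.snapshot(n);P=eyes.camera_params(n);i=im.astype(int);m=((i[...,0]>110)&(i[...,1]<60)&(i[...,2]<60)).astype(np.uint8)
    k,l,st,c=cv2.connectedComponentsWithStats(m)
    print(n,[(st[j,4],c[j].round(1)) for j in range(1,k) if st[j,4]>5]);return P,c,st
red('scene');P,c,st=red('wrist')
S=eyes.camera_params('scene')
r=np.array([.22,-.976,0])
for th in (0,.12,.3,.4,.5):
    d=73*(np.sin(th/2-.06)+np.sin(.06));p=np.array([403,-208,139.])+d*.707*r+[0,0,-d*.707]
    print(th,d.round(1),p.round(1),proj(S,p),proj(P,p))
```

```text
scene [(np.int32(43), array([166.1, 279.1]))]
wrist [(np.int32(251), array([254.9, 186.7]))]
0 0.0 [ 403. -208.  139.] [301.30684218 192.29958772] [255.33551015 178.34696955]
0.12 4.4 [ 403.7 -211.   135.9] [301.79937413 192.62769158] [255.34162687 180.58114995]
0.3 10.9 [ 404.7 -215.5  131.3] [302.53271511 193.11621017] [255.35051105 183.83160053]
0.4 14.6 [ 405.3 -218.   128.7] [302.93543974 193.38448608] [255.35527991 185.57904302]
0.5 18.2 [ 405.8 -220.5  126.2] [303.33358952 193.64971373] [255.35992015 187.28115036]
```

servo_tool:
  series:
    - [0.6,-0.51,0.1,0,0]
    - [0.6,-0.51,0,0,0]
    - [0.6,-0.51,0,0,0]
    - [0.6,-0.51,0,0,0]
    - [0.6,-0.51,0,0,0]
    - [0.6,-0.51,0,0,0]
    - [0,0,0,0,0]

```text
clock: 6.35
ee_pos: [493.5, -283.6, 302.3]
orientation: [[-0.002, 0.977, 0.215], [0.002, 0.215, -0.977], [-1.0, -0.002, -0.002]]
ft_force: [0.4, -1.3, -0.4]
width: 0.004
```

Run:
```python
from h import *
s=bot.read_state();print(s['clock'],s['ee_pos'],s['ft_force'])
crop('top',(262,135,362,230),6,'pics/t5.png')
crop('scene',(180,100,380,250),4,'pics/s5.png')
```

```text
6.35 [ 493.51070206 -283.59387186  302.31959817] [ 0.38735083 -1.25509165 -0.42587564]
```

View pics/t5.png

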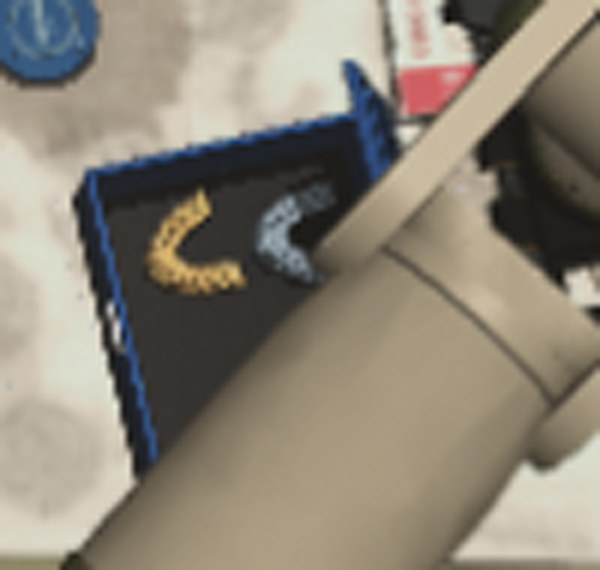

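View pics/s5.png

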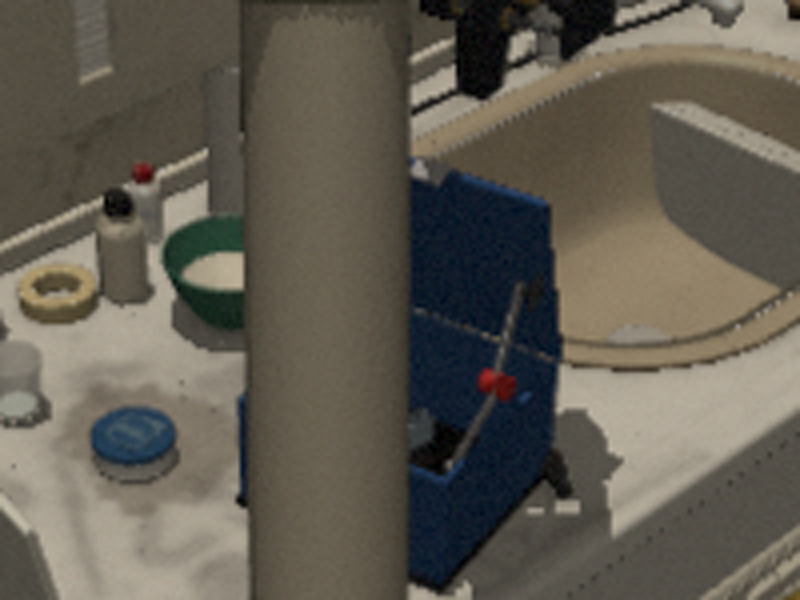

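Run:
```python
import numpy as np
a=np.radians(12.9)
Ld=np.array([-np.sin(a),np.cos(a)])
prev=None
for ph in range(75,-1,-5):
    p=np.radians(ph);s=145
    L=s*np.cos(p)-7*np.sin(p)-9;Z=105+s*np.sin(p)+7*np.cos(p)
    xy=np.array([490,-272])+L*Ld
    q=np.array([*xy,Z]);print(ph,q.round(1),((q-prev)/25).round(2) if prev is not None else '');prev=q
```

```text
75 [ 485.1 -250.8  246.9] 
70 [ 482.4 -238.8  243.6] [-0.11  0.48 -0.13]
65 [ 479.7 -227.2  239.4] [-0.11  0.46 -0.17]
60 [ 477.2 -216.   234.1] [-0.1   0.45 -0.21]
55 [ 474.7 -205.3  227.8] [-0.1   0.43 -0.25]
50 [ 472.4 -195.1  220.6] [-0.09  0.41 -0.29]
45 [ 470.2 -185.7  212.5] [-0.09  0.38 -0.32]
40 [ 468.2 -176.9  203.6] [-0.08  0.35 -0.36]
35 [ 466.4 -168.9  193.9] [-0.07  0.32 -0.39]
30 [ 464.8 -161.8  183.6] [-0.07  0.29 -0.41]
25 [ 463.3 -155.6  172.6] [-0.06  0.25 -0.44]
20 [ 462.1 -150.3  161.2] [-0.05  0.21 -0.46]
15 [ 461.1 -146.   149.3] [-0.04  0.17 -0.48]
10 [ 460.4 -142.8  137.1] [-0.03  0.13 -0.49]
5 [ 459.9 -140.6  124.6] [-0.02  0.09 -0.5 ]
0 [ 459.6 -139.4  112. ] [-0.01  0.05 -0.5 ]
```

servo_tool:
  series:
    - [0,0,-0.55,0,0]
    - [0,0,-0.55,0,0]
    - [0,0,-0.55,0,0]
    - [0,0,-0.55,0,0]
    - [0,0,0,0,0]
    - [-0.06,0.26,0,0,0]
    - [-0.06,0.26,0,0,0]
    - [-0.06,0.26,0,0,0]
    - [-0.06,0.26,0,0,0]
    - [-0.06,0.26,0,0,0]
    - [-0.06,0.24,-0.06,0,0]
    - [-0.05,0.24,-0.07,0,0]
    - [0,0,0,0,0]

```text
clock: 7.53
ee_pos: [481.7, -236.4, 246.8]
orientation: [[-0.0, 0.976, 0.216], [0.0, 0.216, -0.976], [-1.0, -0.0, -0.0]]
ft_force: [0.7, -0.8, 1.1]
width: 0.004
```

servo_tool:
  series:
    - [-0.06,0.22,-0.12,0,0]
    - [-0.05,0.22,-0.12,0,0]
    - [-0.05,0.22,-0.12,0,0]
    - [-0.05,0.22,-0.12,0,0]
    - [0,0,0,0,0]

```text
clock: 7.95
ee_pos: [476.2, -214.2, 234.1]
orientation: [[-0.001, 0.976, 0.216], [0.001, 0.216, -0.976], [-1.0, -0.001, -0.001]]
ft_force: [0.0, -0.1, 0.1]
width: 0.007
```

Run:
```python
from h import *
crop('scene',(180,100,380,250),4,'pics/s6.png')
crop('wrist',(0,0,512,384),1.5,'pics/w6.png')
```

```text
(no output)
```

View pics/s6.png

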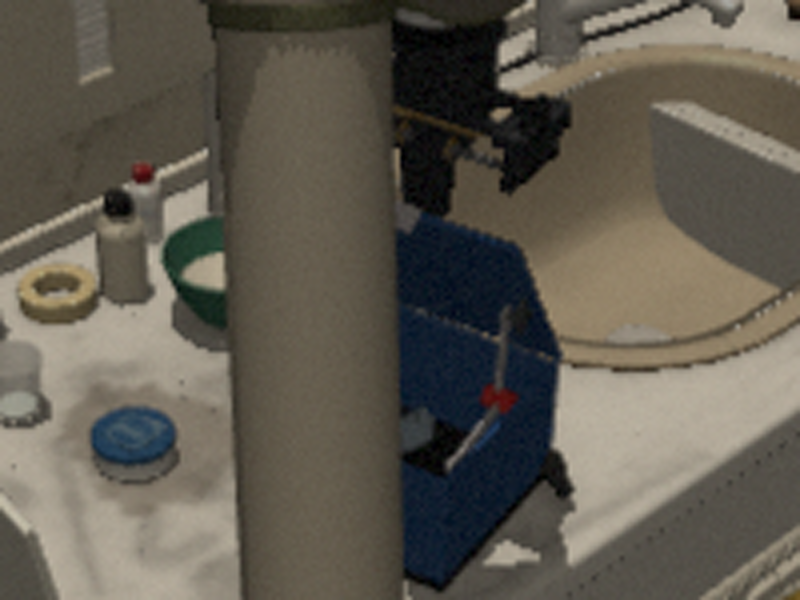

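View pics/w6.png

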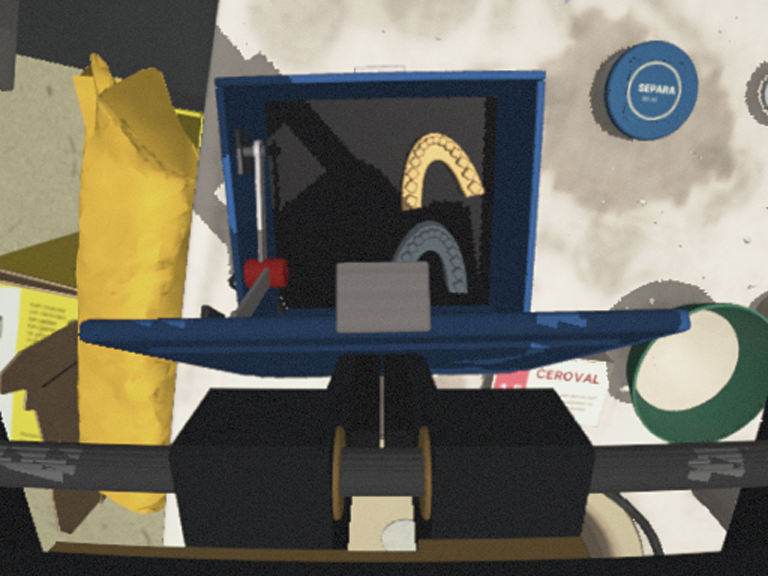

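servo_tool:
  series:
    - [-0.05,0.21,-0.13,0,0]
    - [-0.05,0.21,-0.13,0,0]
    - [-0.05,0.2,-0.15,0,0]
    - [-0.04,0.2,-0.15,0,0]
    - [-0.05,0.19,-0.16,0,0]
    - [-0.04,0.19,-0.16,0,0]
    - [-0.04,0.17,-0.18,0,0]
    - [-0.04,0.17,-0.18,0,0]
    - [-0.04,0.16,-0.2,0,0]
    - [-0.03,0.16,-0.2,0,0]
    - [0,0,0,0,0]

```text
clock: 8.97
ee_pos: [465.4, -168.0, 192.6]
orientation: [[-0.002, 0.976, 0.216], [0.001, 0.216, -0.976], [-1.0, -0.001, -0.002]]
ft_force: [0.3, -0.7, 0.4]
width: 0.003
```

servo_tool:
  series:
    - [-0.04,0.14,-0.21,0,0]
    - [-0.03,0.14,-0.21,0,0]
    - [-0.03,0.12,-0.22,0,0]
    - [-0.03,0.12,-0.22,0,0]
    - [-0.03,0.1,-0.23,0,0]
    - [-0.02,0.1,-0.23,0,0]
    - [-0.02,0.08,-0.24,0,0]
    - [-0.02,0.08,-0.24,0,0]
    - [0,0,0,0,0]

```text
clock: 9.72
ee_pos: [459.8, -146.4, 147.4]
orientation: [[-0.002, 0.976, 0.216], [0.001, 0.216, -0.976], [-1.0, -0.002, -0.002]]
ft_force: [-0.0, -0.4, -0.8]
width: 0.006
```

Run:
```python
from h import *
crop('scene',(180,100,380,250),4,'pics/s7.png')
crop('wrist',(0,0,512,384),1.5,'pics/w7.png')
```

```text
(no output)
```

View pics/s7.png

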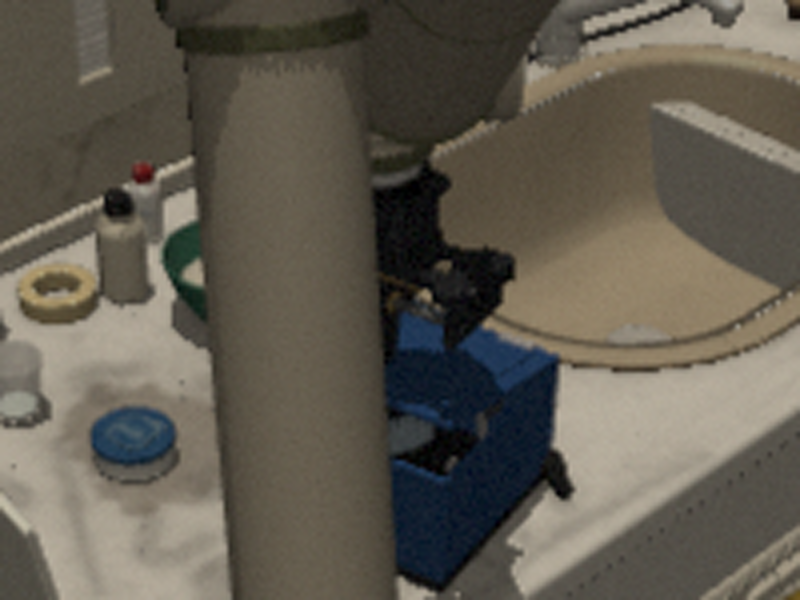

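View pics/w7.png

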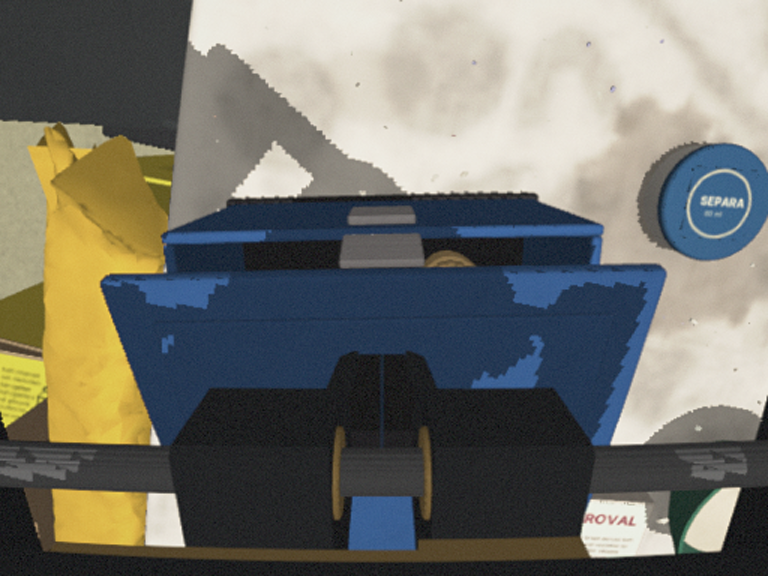

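servo_tool:
  series:
    - [-0.02,0.07,-0.2,0,0]
    - [-0.02,0.06,-0.2,0,0]
    - [-0.01,0.05,-0.2,0,0]
    - [0,0.04,-0.2,0,0]
    - [0,0.03,-0.15,0,0]
    - [0,0.02,-0.15,0,0]
    - [0,0,-0.1,0,0]
    - [0,0,-0.1,0,0]
    - [0,0,0,0,0]

```text
clock: 10.57
ee_pos: [459.0, -140.2, 115.8]
orientation: [[-0.001, 0.976, 0.216], [0.0, 0.216, -0.976], [-1.0, -0.0, -0.001]]
ft_force: [0.0, -0.0, -0.7]
width: 0.006
```

servo_tool:
  series:
    - [0,0,-0.07,0,0]
    - [0,0,-0.07,0,0]

```text
clock: 10.73
ee_pos: [459.3, -140.3, 112.8]
orientation: [[0.0, 0.976, 0.216], [-0.0, 0.216, -0.976], [-1.0, 0.0, 0.0]]
ft_force: [0.5, 0.2, 0.8]
width: 0.007
```

servo_tool:
  series:
    - [0,0,-0.04,0,0]
    - [0,0,0,0,0]

```text
clock: 10.9
ee_pos: [459.3, -140.2, 112.3]
orientation: [[0.001, 0.976, 0.216], [-0.0, 0.216, -0.976], [-1.0, 0.001, 0.0]]
ft_force: [-2.3, 1.1, 7.7]
width: 0.001
```

servo_tool:
  series:
    - [0,0,-0.03,0,0]
    - [0,0,0,0,0]
    - [0,0,0,0,0]

```text
clock: 11.15
ee_pos: [459.3, -140.3, 112.3]
orientation: [[0.001, 0.976, 0.216], [-0.001, 0.216, -0.976], [-1.0, 0.001, 0.001]]
ft_force: [-4.1, 3.1, 15.1]
width: 0.008
```

servo_tool:
  series:
    - [0,0,-0.03,0,0]
    - [0,0,0,0,0]
    - [0,0,0,0,0]

```text
clock: 11.4
ee_pos: [459.3, -140.3, 112.2]
orientation: [[0.002, 0.976, 0.216], [-0.001, 0.216, -0.976], [-1.0, 0.001, 0.002]]
ft_force: [-5.6, 3.6, 22.2]
width: 0.005
```

Hard stop at 112.2 mm, where the lid should be when shut. I'll lift off and check.

servo_tool:
  series:
    - [0,0,0.15,0,0]
    - [0,0,0.3,0,0]
    - [0,0,0.6,0,0]
    - [0,0,0.8,0,0]
    - [0,0,0.8,0,0]
    - [0,0,0.8,0,0]
    - [0,0,0.8,0,0]
    - [0,0,0.8,0,0]
    - [0,0,0.8,0,0]
    - [0,-0.5,0.8,0,0]
    - [0,-0.8,0,0,0]
    - [0,-0.8,0,0,0]
    - [0,-0.8,0,0,0]
    - [0,-0.8,0,0,0]
    - [0,-0.8,0,0,0]
    - [0,-0.8,0,0,0]
    - [0,-0.8,0,0,0]
    - [0,-0.8,0,0,0]
    - [0,0,0,0,0]
    - [0,0,0,0,0]

```text
clock: 13.07
ee_pos: [458.9, -313.1, 276.2]
orientation: [[-0.0, 0.977, 0.214], [0.001, 0.214, -0.977], [-1.0, -0.0, -0.001]]
ft_force: [-0.1, 0.4, -0.1]
width: 0.004
```

Run:
```python
from h import *
s=bot.read_state();print(s['clock'],s['ee_pos'],s['ft_force'])
crop('scene',(80,130,380,320),2.6,'pics/s8.png')
crop('top',(130,130,380,240),3,'pics/t8.png')
crop('wrist',(0,0,512,384),1.5,'pics/w8.png')
```

```text
13.0667 [ 458.94660247 -313.10398817  276.21387162] [-0.13492079  0.37344369 -0.11628194]
```

View pics/s8.png

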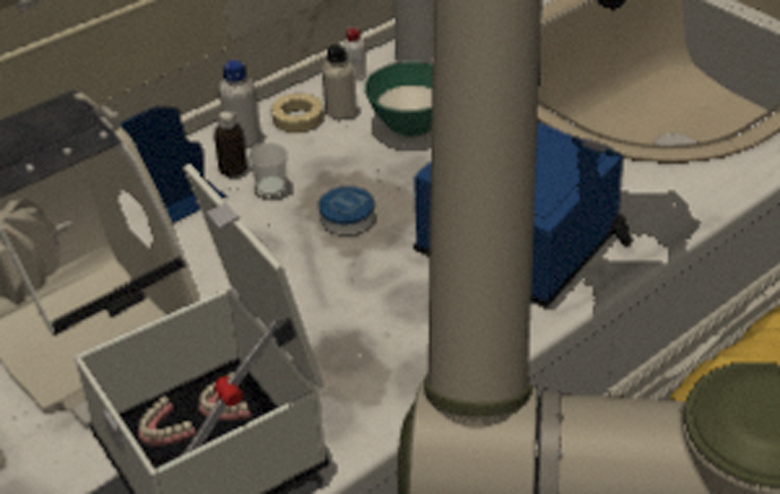

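View pics/t8.png

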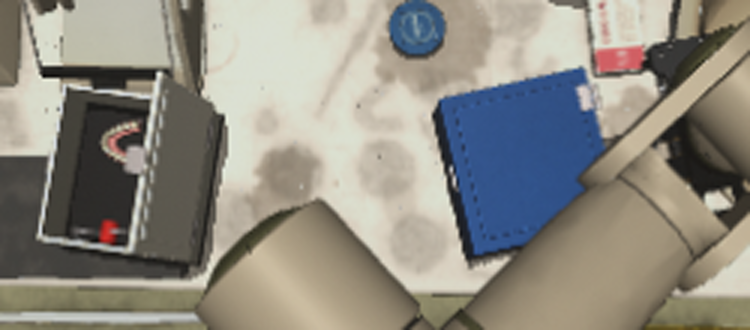

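View pics/w8.png

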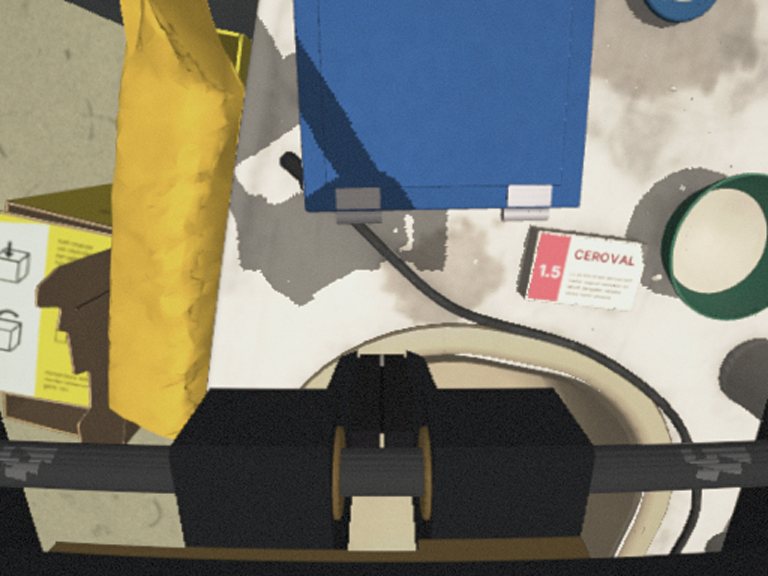

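Run:
```python
from h import *
print(bot.read_state()['ft_force']);print(job.sign_off())
```

```text
[-0.34419705 -0.28686168 -0.76931496]
the job is handed in; nothing more can be done
None
```

The blue case is shut and the job is handed in, at about 13 s of the 45 s allowed. I pushed the red knee down with the closed fingers until it stayed bent. Then I swung the lid down by the middle of its outer face and pressed it onto its stop.

- **Lid shut:** at the end the fingertip stopped at 112.2 mm, against the 112 mm given for shut. The force rose to 22 N there without the lid moving any further. After I backed off, the pictures showed the lid flat on the case.
- **White case:** its lid still stands open and its red knee looks unmoved in the pictures.
- **Robot clear:** the arm touched nothing at hand-in, with the wrist force under 1 N.
- **Knee push:** the last part was firmer than the "few N" expected, reaching about 35 N in total at the wrist. At that point the knee was already broken, and the push through the stay drew the lid down an estimated 7 degrees before I lifted off.
- **Knee position:** the camera views roughly agreed (knee at about 0.5 rad), but the scene view showed a slightly larger shift than my calculation.

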